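# Press the slide dryer's filter hatch home with its quarter-turn key

## Robot

A 6-joint arm with a two-finger parallel gripper is mounted at the origin on the work surface; the furniture and walls round the work are solid. World frame = base frame: x ahead of the robot, y to its left, z up, the work surface at z = 0. Lengths are in m, angles in degrees, forces in N, time in s.
With the tool pointing down it reaches from about 0.35 to 0.875 m from the base axis. Payload 4.2 kg.
Tool frame: the origin (TCP) lies on the front face of the gripper's body, between the roots of the fingers; the fingertips stand 70 mm ahead of it and the grasp point (between the pads) lies 51 mm ahead of it (r.nose_length is the distance from the TCP to the fingertips, in m); z points along the fingers, y is the direction in which the jaws open and shut (so a half turn about z gives the same grasp; the last joint's range is limited). The gripper opens to 87 mm and grips with 3 to 60 N. Pads are 19 mm wide; open, the fingers measure 117 mm over their backs; the gripper's body (75 mm by 190 mm) begins 51 mm behind the grasp point.
Start: joints at [-59.496, 22.042, 0.453, 0, -68.411, -14.817], TCP at [0.169, -0.602, 0.292] pointing down, gripper open.
Joint ranges: [-179.83, 179.83], [-69.29, 118.12], [-61.27, 80.66], [-181.25, 117.63], [-171.15, -9.14], [-177.46, 177.46]. Speed limits (degrees/s): [159.86, 159.86, 180, 180, 180, 180].

## Interface

Orientations are given as a 3x3 rotation matrix whose columns are the frame's x, y, z axes.
In Python, from station import telemetry, capture, order, r gives the robot as it stands.
- The arm moves only by the tool drive_tool, never from a script. Its argument "series" is a list of rows, each a list of 4 numbers: the shift along the tool's x, y, z as a fraction of full scale, then the turn about the tool's z as a fraction of full scale. In form: [[dx, dy, dz, turn], ...]. A call has 1 to 10 rows; each row is the pose to reach, as a shift and turn from the pose commanded when the call began, along the tool's axes at that moment; what a row does not reach only later rows make up. Full scale, the value 1, is 0.12 m for a shift and 2 rad for a turn. A row lasts 1/8 s, in which the tool goes at most 62.5 mm and 10.7 degrees, less where a joint would pass 70% of its speed; a pose out of reach is approached as far as the arm can. A call with a number of a shift or a turn outside -1 to 1 is refused whole. A call with a gripper value outside its range is refused whole. "fingers" is the finger opening in mm, from 0 to 87, set as the call begins (left out, the last holds). The fingers move at their own pace and stop on an object; the grip force is fixed at half the most. Time passes only in rows, so rows that repeat a pose let the fingers close. It gives the time, the measured TCP pose, the force and the opening at its end, in the units of the state.
- telemetry.sense(): the state, without advancing time (a new reading comes with each control period).
- capture(name): name is "scene" or "top"; returns a dict with "color" (420x560x3 uint8, blue, green, red), "fx", "fy", "cx", "cy" (pixels), "eye" and "attitude" of the camera in the world. Camera axes: x right, y up, looking along -z (the intrinsics and any distortion apply to the point x, -y, -z); pixel columns grow to the right and rows downward; lengths in m; the calibration is good to about 2 mm. A picture is of the moment at which its call begins. There is no depth.
- order.finish_job(): hands the job in, once; it reports no verdict.
The state is a dict: "time_s": time; "joints": joint angles; "joint_velocities": joint speeds; "effort": joint torques, N m; "tcp_pos": TCP position; "ee_rot": TCP orientation; "wrist_force": force on the tool from outside, world axes, zero at the start; "moment": the same for the moment, N m; "gripper_width": opening from 0.0 (shut) to 1.0 (fully open).
Only numpy, scipy, OpenCV 4.12 (cv2) and the standard library are available. Lean on these libraries where they do the work, as an engineer would, in place of code of your own. Each camera call takes 0.05 s, during which the arm holds its last target. There are 200 camera calls.

## Task

The filter hatch on top of the slide dryer has a new sealing strip, and I want to look along the seal before the hatch is locked. Lift the blue T-key up and off its hooks, put its blade in the slotted quarter-turn fastener and turn it clockwise until the slot lines up with the two red marks, which lets the stud drop into its receiver; then press the hatch down flush on its frame with the key. Finish holding it there: key still gripped, blade in the slot, hatch pressed shut; leave the bottle, rubber bulb and blue-lidded cup alone.

Things in the scene. Friction and masses are not known exactly. Their poses are not given: they have to be found in the camera images.
- dryer: slide dryer: fixed low white box, 160 (x) x 220 (y) x 90 mm high; origin on the table under its centre. Switch, lamp and knob along its near (-x) edge. On its top an aluminium frame (upper edge 98 mm above the table) and over it the grey filter hatch, 116 (x) x 162 (y) x 7 mm, centred at (12.5, -2) mm in the dryer's frame
- hatch (a joint): angle of the hatch, hinged along its right (-y) edge, hinge at y = -85 mm in the dryer's frame. 0 = flush on the frame; at rest its springy seal holds it 0.04 proud (5.5 mm at the fastener) and lifts it again when let go; 0.06 at most. Flush takes about 9 N at the fastener; blocked 3.5 mm proud by the stud's cross-pin unless the slot is within about 0.1 rad of the red marks
- fastener (a joint): turn of the quarter-turn fastener in the hatch, rad, counter-clockwise positive from above. 0 = slot along the dryer's y, in line with the two red marks on the hatch; starts 0.7 to 1.4 counter-clockwise of that, so it is turned clockwise. Stiff (0.03 N m, more when turned fast), stays where left; can overshoot to -0.35. The blade has about 0.08 rad play in the slot
- slot (a point): centre of the slot's floor. The fastener's steel head, 41 mm across and 8 mm high, stands at (12.5, 50) mm in the dryer's frame; slot floor 106 mm above the table with the hatch flush, 111 mm with it at rest. Slot 5.4 mm wide, 32 mm long, 7 mm deep, closed at its ends. The frame turns with the fastener: y along the slot, z up
- hook_stand: fixed stand, grey base 84 x 96 x 12 mm; origin on the table under its centre. Two steel wires 7 mm thick at y = -24 and +24 mm form hooks open upward: they rise at x = +18 mm, run level at 116 mm height (upper side) towards -x and turn up at x = -19 mm to tips 132 mm high; 41 mm free between them
- key_grip (a point): centre of the key's T-handle: blue painted metal, 76 (y) x 12 (x) x 22 mm high, on a steel shaft 10 mm thick, 0.16 kg. It hangs upright, the handle's ends resting on the two hooks, the shaft between them. x across the handle (12 mm, the way to grip it), y along the handle, z up; about 127 mm above the table
- key_tip (a point): centre of the lower edge of the key's blade, 97 mm below key_grip; the blade is 26 mm wide (along y, as the handle), 3.4 mm thick (x), 16 mm high, its lower edge rounded
- bottle: small reagent bottle, white cap, 38 mm across, 82 mm high, loose; origin at its foot; not to be moved
- rubber_bulb: orange rubber bulb 38 x 59 x 40 mm lying loose; origin underneath; not to be moved
- cup: white sample cup with a blue lid, 60 mm across, 56 mm high, loose; origin at its foot; not to be moved

How it is judged:
By the outcome, as a careful person would: the job done as asked, in the order asked, and still so for the second after the job is handed in, while the arm keeps its last pose, push and grip.
It also fails if it takes over 48 s, if anything falls off the work surface, if the arm or the gripper's body presses on something with over 40 N, if the wrist force passes 120 N, or if a joint passes its speed limit or range.

## Working session

There is one attempt and no reset: what is moved stays moved. The work goes in short steps, Python scripts to look and compute and a tool call to move; the robot and the scene stay as the last step left them, time stands still between calls to the robot, and variables do not carry over. Pictures are saved under pics/ and viewed, about 8 in all and at most 12, crops included, and the job is handed in when it is done.

Besides the shell and the picture viewer there is one more tool, called after "Emit:" by a JSON object that holds its "name" and its "arguments". drive_tool: Moves the arm, as the interface text tells. Shift numbers are shares of 0.12 m and turn numbers shares of 2 rad, none past 1 either way. Its arguments: {"type":"object","properties":{"series":{"type":"array","items":{"type":"array","items":{"type":"number","minimum":-1,"maximum":1}}},"fingers":{"type":"number"}},"required":["series"]}

```bash
mkdir -p pics; ls; python3 - <<'E'
from station import telemetry,capture,r
import cv2,pickle
for n in("scene","top"):
    c=capture(n);pickle.dump(c,open(n+".pkl","wb"));cv2.imwrite(f"pics/{n}1.png",c["color"])
    print(n,{k:v for k,v in c.items() if k!="color"})
s=telemetry.sense();print(s)
E
```

```text
pics
scene {'fx': 501.5765200826374, 'fy': 501.5765200826374, 'cx': 277.14327725922493, 'cy': 213.52642326233294, 'eye': array([1.69924585, 0.06478846, 0.98560745]), 'attitude': array([[-0.05436952, -0.56121496,  0.82588239],
       [ 0.99822262, -0.01033431,  0.05869251],
       [-0.0244042 ,  0.82760556,  0.56077934]])}
top {'fx': 485.6538403338785, 'fy': 485.6538403338785, 'cx': 270.9469747078257, 'cy': 205.6410523342462, 'eye': array([ 0.24112968, -0.01709034,  1.38492981]), 'attitude': array([[-0.01519369,  0.98522859, -0.17056896],
       [-0.99987693, -0.01430394,  0.00644409],
       [ 0.0039091 ,  0.17064588,  0.98532467]])}
{'time_s': 0.1, 'joints': array([-5.94945828e+01,  2.20869838e+01,  3.87266079e-01, -2.34126748e-02,
       -6.84103875e+01, -1.48180070e+01]), 'joint_velocities': array([-0.01686021, -0.09079581,  0.16801327,  0.08657535, -0.02807553,
        0.11553094]), 'effort': array([ 3.77874258e-04, -3.91690385e+01,  1.87935644e+01,  4.23187450e+00,
        1.34825357e-02, -7.01839235e-05]), 'tcp_pos': array([ 0.16891798, -0.6013291 ,  0.29126482]), 'ee_rot': array([[-9.62791886e-01, -2.70243159e-01, -6.48110129e-04],
       [-2.70243908e-01,  9.62790119e-01,  1.84854815e-03],
       [ 1.24436537e-04,  1.95491497e-03, -9.99998081e-01]]), 'wrist_force': array([0.62013843, 0.16925822, 0.01678365]), 'moment': array([ 0.03138169, -0.03143691,  0.01680664]), 'gripper_width': 1.0003688379193951}
```

View pics/scene1.png

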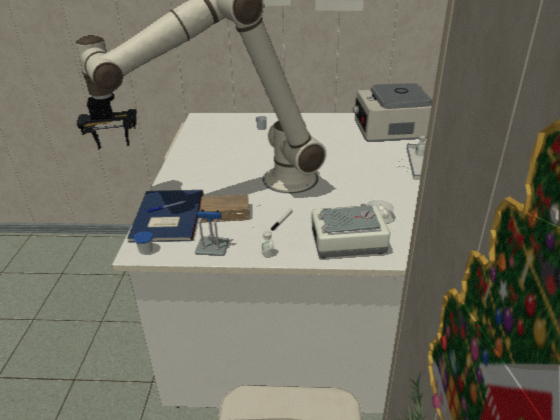

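View pics/top1.png

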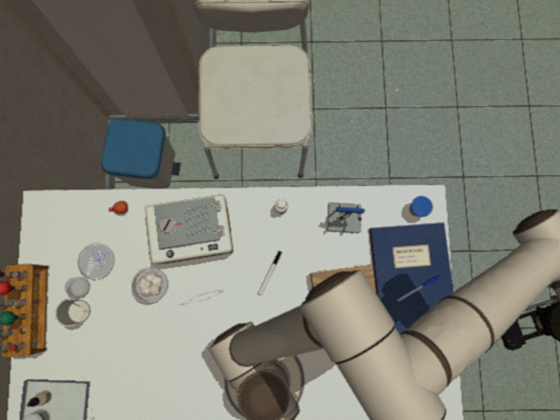

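The top view shows the dryer around (190,228), with the fastener near (168,225). The hook stand and blue key are at about (345,213), the bottle at (281,206), the cup at (421,206) and the bulb at (119,208). Next I'll enlarge the dryer and the stand.

```bash
cat > h.py <<'E'
import numpy as np,cv2,pickle
def ray(c,u,v,z):
    d=c["attitude"]@np.array([(u-c["cx"])/c["fx"],-(v-c["cy"])/c["fy"],-1]);e=c["eye"]
    return e+d*(z-e[2])/d[2]
def proj(c,p):
    q=c["attitude"].T@(np.array(p)-c["eye"]);return c["cx"]-c["fx"]*q[0]/q[2],c["cy"]+c["fy"]*q[1]/q[2]
def crop(c,u,v,w,h,k):
    return cv2.resize(c["color"][v:v+h,u:u+w],None,fx=k,fy=k,interpolation=cv2.INTER_CUBIC)
E
python3 - <<'E'
from h import *
t=pickle.load(open("top.pkl","rb"));s=pickle.load(open("scene.pkl","rb"))
a=crop(t,140,185,100,75,4);b=crop(t,310,185,100,75,4);c=crop(s,310,195,100,75,4);d=crop(s,175,195,100,75,4)
cv2.imwrite("pics/c1.png",np.vstack([np.hstack([a,b]),np.hstack([c,d])]))
for n,c in(("top",t),("scene",s)):
    hsv=cv2.cvtColor(c["color"],cv2.COLOR_BGR2HSV)
    for nm,lo,hi in(("blue",(100,140,60),(125,255,255)),("red",(0,90,60),(8,255,255)),("red2",(170,70,60),(180,255,255))):
        m=cv2.inRange(hsv,lo,hi);k,_,st,ce=cv2.connectedComponentsWithStats(m)
        print(n,nm,[(list(st[i]),ce[i].round(1).tolist()) for i in range(1,k) if st[i,4]>2 and 180<ce[i][1]<280 and ce[i][0]<430])
E
```

```text
top blue [([np.int32(412), np.int32(197), np.int32(20), np.int32(19), np.int32(300)], [421.4, 206.1]), ([np.int32(337), np.int32(207), np.int32(27), np.int32(6), np.int32(94)], [349.4, 209.7])]
top red [([np.int32(109), np.int32(201), np.int32(19), np.int32(13), np.int32(161)], [119.4, 207.3]), ([np.int32(176), np.int32(223), np.int32(6), np.int32(2), np.int32(11)], [178.3, 223.5]), ([np.int32(157), np.int32(226), np.int32(2), np.int32(2), np.int32(4)], [157.5, 226.5]), ([np.int32(34), np.int32(273), np.int32(5), np.int32(4), np.int32(12)], [35.6, 274.8])]
top red2 []
scene blue [([np.int32(146), np.int32(206), np.int32(17), np.int32(7), np.int32(49)], [153.8, 208.9]), ([np.int32(198), np.int32(211), np.int32(23), np.int32(10), np.int32(138)], [208.9, 214.7]), ([np.int32(134), np.int32(231), np.int32(19), np.int32(12), np.int32(165)], [143.1, 236.6])]
scene red [([np.int32(355), np.int32(216), np.int32(4), np.int32(2), np.int32(5)], [356.2, 216.2])]
scene red2 []
```

View pics/c1.png

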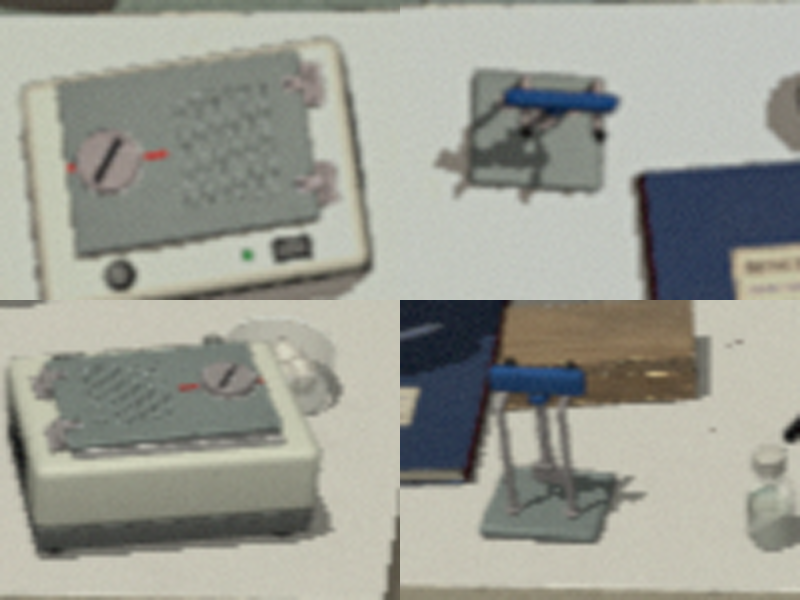

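```bash
python3 - <<'E'
from h import *
t=pickle.load(open("top.pkl","rb"));s=pickle.load(open("scene.pkl","rb"))
def comp(c,lo,hi,box,code=cv2.COLOR_BGR2HSV):
    m=cv2.inRange(cv2.cvtColor(c["color"],code),lo,hi);M=np.zeros_like(m);x,y,w,h=box;M[y:y+h,x:x+w]=m[y:y+h,x:x+w]
    return np.argwhere(M)[:,::-1].astype(float)
p=comp(t,(100,120,40),(125,255,255),(330,200,40,18))
r_=cv2.minAreaRect(p.astype(np.float32));print(r_)
# handle ends at top face z .138
W=np.array([ray(t,u,v,.135)[:2] for u,v in p]);c=(W.max(0)+W.min(0))/2
vx,vy,_,_=cv2.fitLine(W.astype(np.float32),cv2.DIST_L2,0,.01,.01).ravel();d=np.array([vx,vy]);q=(W-W.mean(0))@d
print("handle",W.mean(0),"mid",W.mean(0)+d*(q.max()+q.min())/2,"len",np.ptp(q),"ang",np.degrees(np.arctan2(vy,vx)))
# scene check
p=comp(s,(100,120,40),(125,255,255),(195,208,30,10));print("scene handle px",(p.min(0)+p.max(0))/2, "ray",ray(s,*((p.min(0)+p.max(0))/2),.127))
# slot: dark pix
g=cv2.cvtColor(t["color"],cv2.COLOR_BGR2GRAY).astype(float)
box=g[216:234,158:178];print(box.astype(int)[2:-2])
w=np.clip(95-box,0,None);v,u=np.mgrid[216:234,158:178]
yy=((u-167.5)**2+(v-225)**2<49);w=w*yy
W=np.array([ray(t,a,b,.117)[:2] for a,b in zip(u.ravel(),v.ravel())]);w=w.ravel()/w.sum()
m=w@W;C=(W-m).T@((W-m)*w[:,None]);e,V=np.linalg.eigh(C);d=V[:,1];print("slot",m,np.degrees(np.arctan2(d[1],d[0])),np.sqrt(e))
a=ray(t,178.3,223.5,.11)[:2];b=ray(t,157.5,226.5,.11)[:2];print("marks",a,b,np.degrees(np.arctan2(*(b-a)[::-1])))
for n,u,v,z in(("bottle",281,206,.08),("cup",421,206,.056),("bulb",119,207,.02)):print(n,ray(t,u,v,z)[:2])
# hatch edge direction, from crop corners
for u,v in((58,88),(297,52),(318,217),(78,256)):print(ray(t,140+u/4,185+v/4,.107)[:2])
E
```

```text
((349.94921875, 209.91384887695312), (26.07090950012207, 4.604011535644531), 3.1798300743103027)
handle [ 0.44361098 -0.23001736] mid [ 0.44352192 -0.23133561] len 0.0679543677768845 ang 86.13528
scene handle px [208.5 214. ] ray [ 0.44120424 -0.23559685  0.127     ]
[[126 125 127 122 114 122 131 131 132 134 131 126 129 142 144 134 130 129
  133 131]
 [126 126 128 127 128 133 142 143 140 134 112  96 117 131 138 136 133 132
  132 132]
 [127 125 130 136 140 144 144 146 143 125  86  60  97 127 136 145 143 137
  131 130]
 [126 126 137 141 142 141 142 144 141 109  61  67 112 143 145 145 152 143
  133 133]
 [125 124 137 143 144 142 145 144 125  80  58 105 141 151 152 154 157 151
  135 130]
 [118 131 140 143 143 144 145 140 108  60  73 122 143 145 147 150 146 137
  120 109]
 [109 126 146 145 145 146 145 125  81  58 106 140 144 146 148 147 134 127
  117 104]
 [105 122 142 145 146 146 145 108  58  81 126 145 145 146 143 142 131 129
  132 127]
 [100 125 144 147 146 141 120  75  59 104 138 147 145 147 144 141 128 131
  137 133]
 [112 127 138 144 147 131  90  57  86 129 143 149 145 147 144 132 136 142
  135 135]
 [118 123 130 141 140 113  65  60 108 140 145 146 147 147 143 128 139 145
  134 134]
 [124 122 121 133 134 100  56  83 124 146 145 146 145 143 133 130 145 142
  134 133]
 [122 126 116 119 127 108  83 113 144 150 148 146 142 131 127 136 141 133
  133 132]
 [125 124 113 109 122 122 115 128 141 145 143 138 130 124 131 138 140 135
  132 128]]
slot [0.41378282 0.25028958] 152.7997454264498 [0.00112283 0.00865376]
marks [0.41744762 0.22036736] [0.4102564  0.27513936] 97.47979451918332
bottle [ 0.46563409 -0.05301999]
cup [ 0.46411113 -0.44289996]
bulb [0.47976611 0.40666096]
[0.46318187 0.28510917]
[0.4853085 0.1259771]
[0.37435748 0.11161396]
[0.35099277 0.26911053]
```

Emit:
{"name": "drive_tool", "arguments": {"series": [[-0.3,0.23,0,0],[-0.65,0.5,0,0],[-1,0.78,0,0]], "fingers": 87}}

```text
time_s: 0.48
tcp_pos: [0.2597, -0.4778, 0.2916]
ee_rot: [[-0.963, -0.27, -0.001], [-0.27, 0.963, 0.001], [0.0, 0.001, -1.0]]
wrist_force: [0.6, -0.3, 0.0]
gripper_width: 1.0
```

Emit:
{"name": "drive_tool", "arguments": {"series": [[-0.35,0.27,0,0],[-0.7,0.54,0,0],[-1,0.78,0,0]]}}

```text
time_s: 0.85
tcp_pos: [0.3502, -0.3549, 0.292]
ee_rot: [[-0.963, -0.271, -0.0], [-0.271, 0.963, 0.0], [0.0, 0.0, -1.0]]
wrist_force: [0.7, 0.6, -0.3]
gripper_width: 1.001
```

Emit:
{"name": "drive_tool", "arguments": {"series": [[-0.35,0.27,0,-0.08],[-0.7,0.54,0,-0.16],[-1,0.78,0,-0.24],[-1,0.78,0,-0.32],[-1,0.78,0,-0.4],[-1,0.78,0,-0.48],[-1,0.78,0,-0.56],[-1,0.78,0,-0.61],[-1,0.78,0,-0.61],[-1,0.78,0,-0.61]]}}

```text
time_s: 2.1
tcp_pos: [0.4396, -0.234, 0.292]
ee_rot: [[-0.078, -0.997, -0.0], [-0.997, 0.078, 0.0], [-0.0, 0.0, -1.0]]
wrist_force: [-0.6, 0.5, -0.2]
gripper_width: 1.002
```

Emit:
{"name": "drive_tool", "arguments": {"series": [[0,-0.02,0.25,0],[0,-0.02,0.5,0],[0,-0.02,0.75,0],[0,-0.02,0.88,0],[0,-0.02,0.95,0],[0,-0.02,0.95,0]]}}

```text
time_s: 2.85
tcp_pos: [0.442, -0.2342, 0.178]
ee_rot: [[-0.077, -0.997, -0.001], [-0.997, 0.077, 0.0], [0.0, 0.001, -1.0]]
wrist_force: [-0.1, -0.2, 0.3]
gripper_width: 1.0
```

Emit:
{"name": "drive_tool", "arguments": {"series": [[0,0,0,0],[0,0,0,0],[0,0,0,0],[0,0,0,0],[0,0,0,0],[0,0,0,0],[0,0,0,0],[0,0,0,0]], "fingers": 0}}

```text
time_s: 3.85
tcp_pos: [0.4423, -0.2342, 0.1783]
ee_rot: [[-0.077, -0.997, 0.001], [-0.997, 0.077, -0.0], [0.0, -0.001, -1.0]]
wrist_force: [0.1, 0.7, 0.6]
gripper_width: 0.17
```

```bash
python3 - <<'E'
from h import *
from station import capture
s=capture("scene");cv2.imwrite("pics/g1.png",crop(s,165,160,110,100,6))
E
```

```text
(no output)
```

View pics/g1.png

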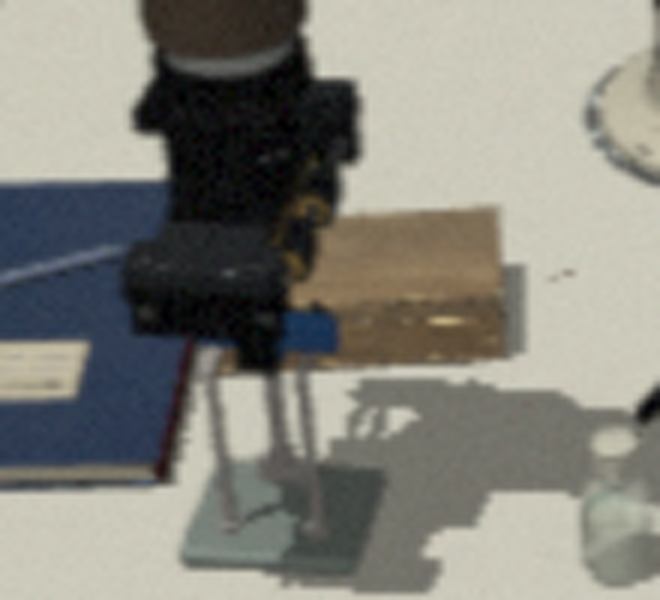

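The fingers straddle the handle midway between the wires, around crop (260,345), but the opening reads 15 mm. I'll give them longer to close.

Emit:
{"name": "drive_tool", "arguments": {"series": [[0,0,0,0],[0,0,0,0],[0,0,0,0]]}}

```text
time_s: 4.28
tcp_pos: [0.4422, -0.2342, 0.1783]
ee_rot: [[-0.077, -0.997, 0.0], [-0.997, 0.077, -0.0], [0.0, -0.0, -1.0]]
wrist_force: [0.5, 0.0, -0.5]
gripper_width: 0.135
```

Emit:
{"name": "drive_tool", "arguments": {"series": [[0,0,-0.08,0],[0,0,-0.2,0],[0,0,-0.35,0],[0,0,-0.5,0],[0,0,-0.65,0],[0,0,-0.8,0],[0,0,-0.95,0],[0,0,-1,0],[0,0,-1,0]]}}

```text
time_s: 5.4
tcp_pos: [0.4419, -0.2341, 0.2987]
ee_rot: [[-0.077, -0.997, 0.001], [-0.997, 0.077, 0.0], [-0.0, -0.001, -1.0]]
wrist_force: [-0.4, -0.5, -0.4]
gripper_width: 0.136
```

```bash
python3 - <<'E'
from h import *
from station import capture,telemetry
s=capture("scene");cv2.imwrite("pics/g2.png",crop(s,165,130,110,100,6))
x=telemetry.sense();print(x["moment"],x["wrist_force"],x["gripper_width"],x["joints"])
E
```

```text
[ 0.03691976  0.07330518 -0.04878135] [-0.61198073  0.07439269 -2.01119108] 0.1314358934436161 [-9.28487656e+00  9.55281362e+00 -1.61385372e+01 -2.66316395e-02
 -6.43425750e+01  4.87267028e+00]
```

View pics/g2.png

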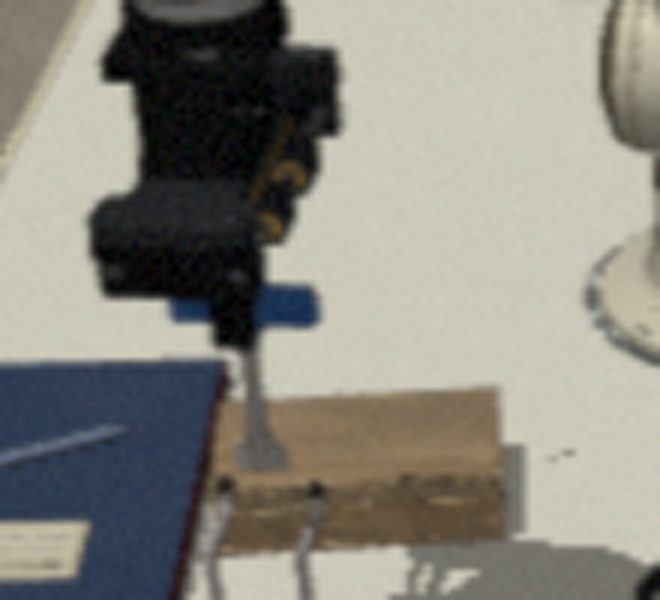

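The key hangs upright in the fingers at crop (245,310), with the blade at (262,460), clear of the hooks. I'll carry it to the dryer next.

Emit:
{"name": "drive_tool", "arguments": {"series": [[-0.1,0.015,0,0],[-0.3,0.04,0,0],[-0.55,0.075,0,0],[-0.8,0.11,0,0],[-1,0.136,0,0]]}}

```text
time_s: 6.08
tcp_pos: [0.4344, -0.1117, 0.2977]
ee_rot: [[-0.076, -0.997, -0.001], [-0.997, 0.076, 0.0], [-0.0, 0.001, -1.0]]
wrist_force: [-0.3, 0.3, -1.3]
gripper_width: 0.135
```

Emit:
{"name": "drive_tool", "arguments": {"series": [[-0.25,0.034,0,0],[-0.5,0.068,0,0],[-0.75,0.1,0,0],[-1,0.136,0,0]]}}

```text
time_s: 6.58
tcp_pos: [0.4272, 0.009, 0.2977]
ee_rot: [[-0.077, -0.997, -0.001], [-0.997, 0.077, -0.0], [0.0, 0.001, -1.0]]
wrist_force: [-0.6, -0.1, -2.0]
gripper_width: 0.13
```

Emit:
{"name": "drive_tool", "arguments": {"series": [[-0.25,0.034,0,0],[-0.5,0.068,0,0],[-0.75,0.1,0,0],[-1,0.136,0,0]]}}

```text
time_s: 7.08
tcp_pos: [0.4201, 0.1297, 0.2977]
ee_rot: [[-0.076, -0.997, -0.001], [-0.997, 0.076, -0.001], [0.001, 0.001, -1.0]]
wrist_force: [0.2, -0.2, -1.4]
gripper_width: 0.138
```

Emit:
{"name": "drive_tool", "arguments": {"series": [[-0.25,0.034,0,-0.07],[-0.5,0.068,0,-0.14],[-0.75,0.1,0,-0.21],[-0.92,0.125,0,-0.28],[-1,0.136,0,-0.35],[-1,0.136,0,-0.42],[-1,0.136,0,-0.49],[-1,0.136,0,-0.56],[-1,0.136,0,-0.586],[-1,0.136,0,-0.586]]}}

```text
time_s: 8.32
tcp_pos: [0.4132, 0.2495, 0.2977]
ee_rot: [[0.889, -0.458, -0.001], [-0.458, -0.889, -0.001], [-0.001, 0.001, -1.0]]
wrist_force: [0.4, -0.1, -1.4]
gripper_width: 0.132
```

```bash
python3 - <<'E'
from h import *
from station import capture,telemetry
for i in range(4): s=capture("scene")
t=capture("top");pickle.dump(s,open("s2.pkl","wb"));pickle.dump(t,open("t2.pkl","wb"))
cv2.imwrite("pics/d1.png",np.hstack([crop(s,320,140,66,90,6),crop(t,135,185,66,90,6)]))
x=telemetry.sense();print(x["tcp_pos"],x["ee_rot"].round(4),x["wrist_force"],x["moment"],x["gripper_width"],x["joints"],x["time_s"])
E
```

```text
[0.41374981 0.2494177  0.29812196] [[ 8.888e-01 -4.584e-01 -2.000e-04]
 [-4.584e-01 -8.888e-01 -2.000e-04]
 [-1.000e-04  3.000e-04 -1.000e+00]] [ 0.03189084  0.02130481 -2.38244742] [-0.05422962  0.15262254 -0.05128716] 0.1323579753343997 [ 5.03971320e+01  7.84359648e+00 -1.82200027e+01 -2.13898115e-03
 -6.39540904e+01  1.23227296e+01] 8.575
```

View pics/d1.png

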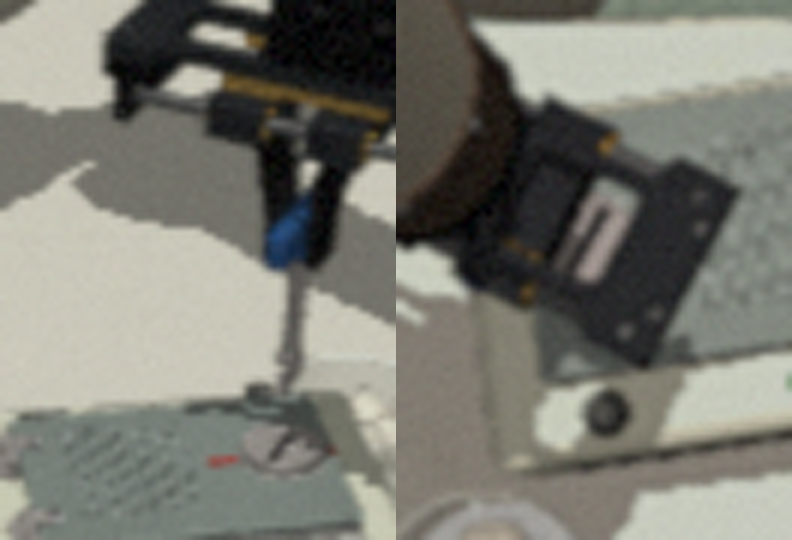

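```bash
python3 - <<'E'
from h import *
s=pickle.load(open("s2.pkl","rb"));s0=pickle.load(open("scene.pkl","rb"))
g=cv2.cvtColor(s0["color"],cv2.COLOR_BGR2GRAY).astype(int);G=cv2.cvtColor(s["color"],cv2.COLOR_BGR2GRAY).astype(int)
print(g[207:222,358:378]);print(G[207:222,358:378]);print(G[193:210,360:376])
for a in (.145,.150,.155): print(a,ray(s,368,205.3,a)[:2])
print("slot",ray(s,367.5,214.5,.117)[:2])
for n,p in (("slot top-est",[.4138,.2503,.117]),("tip at tcp",[.4137,.2494,.150])):print(n,proj(s,p))
E
```

```text
[[128 124 123 119 120 123 120 121 121 123 120 121 118 123 149 187 196 193
  187 173]
 [120 121 120 122 122 123 119 121 121 120 120 120 120 123 132 164 191 194
  190 183]
 [122 123 121 122 122 123 122 125 122 121 121 118 117 121 132 167 190 194
  192 186]
 [123 121 122 126 122 125 127 128 126 123 119 119 118 119 126 157 188 192
  192 193]
 [123 123 124 130 131 135 138 135 138 128  99 112 125 126 121 137 170 193
  191 193]
 [123 122 130 142 138 138 136 136 121  91  93 122 135 136 128 123 155 185
  194 195]
 [125 118 125 142 137 138 134 130  95  70 104 133 136 138 142 143 137 166
  193 196]
 [123 121 123 137 139 136 135 116  77 102 138 136 137 137 138 129 113 144
  186 192]
 [122 119 115 121 138 139 124  82  78 113 138 135 137 135 125 101  94 118
  161 190]
 [ 97 112 107 103 123 131 112  83 103 134 135 136 134 126 105 111 126 123
  152 190]
 [113 115 116 111 101 108 116 125 139 143 132 123 112  98  93 110 128 126
  135 166]
 [123 121 124 128 115 108 112 114 113 112 109 105  98  97 118 135 123 125
  134 166]
 [126 125 125 123 127 130 133 133 116 115 128 130 125 128 125 122 122 121
  130 
[... 2161 characters left out ...]
42 168 175 176 181 178 183]
 [171 110  88  93  99 128 123  98 127 161 168 170 173 174 176 177]
 [158  80  67  81  93 107 113  96 118 137 120 122 130 131 130 131]
 [107  77  69  74  75  94 110 110 116 107  86  96 118 113 113 114]
 [ 93 100  84  78  77  84  80  76  75  77  70  71  94 108 108 112]
 [ 81  97 112 112 111 114 100  74  66  68  69  71  78 100 109 111]
 [108  87  87  86  86  81  77  71  71  67  71  69  78  98 111 113]]
0.145 [0.41167286 0.25063724]
0.15 [0.41933144 0.2495318 ]
0.155 [0.42699003 0.24842636]
slot [0.42022001 0.2504581 ]
slot top-est (np.float64(367.2502938194592), np.float64(213.32095763422492))
tip at tcp (np.float64(367.77907519070783), np.float64(204.2815062110646))
```

The blade tip at scene px (367.9, ~204.5) is almost directly over the slot, which is at about (366.7, 213.5). I'll lower to just above the head and look again.

Emit:
{"name": "drive_tool", "arguments": {"series": [[0,0,0.05,0],[0,0,0.12,0],[0,0,0.18,0],[0,0,0.22,0],[0,0,0.22,0],[0,0,0.22,0]]}}

```text
time_s: 9.32
tcp_pos: [0.4141, 0.2495, 0.2721]
ee_rot: [[0.889, -0.458, 0.0], [-0.458, -0.889, 0.0], [0.0, -0.0, -1.0]]
wrist_force: [0.7, 0.9, -1.8]
gripper_width: 0.134
```

```bash
python3 - <<'E'
from h import *
from station import capture,telemetry
s=[capture("scene") for i in range(4)]
c=dict(s[0]);c["color"]=np.mean([a["color"] for a in s],0).astype(np.uint8);pickle.dump(c,open("s3.pkl","wb"))
cv2.imwrite("pics/d2.png",crop(c,345,185,45,42,14))
x=telemetry.sense();print(x["tcp_pos"],x["wrist_force"],x["time_s"])
p=x["tcp_pos"]
for a in(-.013,0,.013):print(a,proj(c,[p[0]-.889*a,p[1]+.457*a,p[2]-.148]),"slot",proj(c,[.4138-.889*a*16/13,.2503+.457*a*16/13,.118]))
E
```

```text
[0.41398465 0.24948253 0.27210202] [-0.69813613 -0.15735355 -1.8445169 ] 9.525
-0.013 (np.float64(365.5487540538093), np.float64(213.53040825856388)) slot (np.float64(365.29036578903236), np.float64(215.6463809239743))
0 (np.float64(367.163591511541), np.float64(211.4293813094555)) slot (np.float64(367.2752012526929), np.float64(213.0508545866515))
0.013 (np.float64(368.7591799416189), np.float64(209.35339881646306)) slot (np.float64(369.2310236175484), np.float64(210.49326805011057))
```

View pics/d2.png

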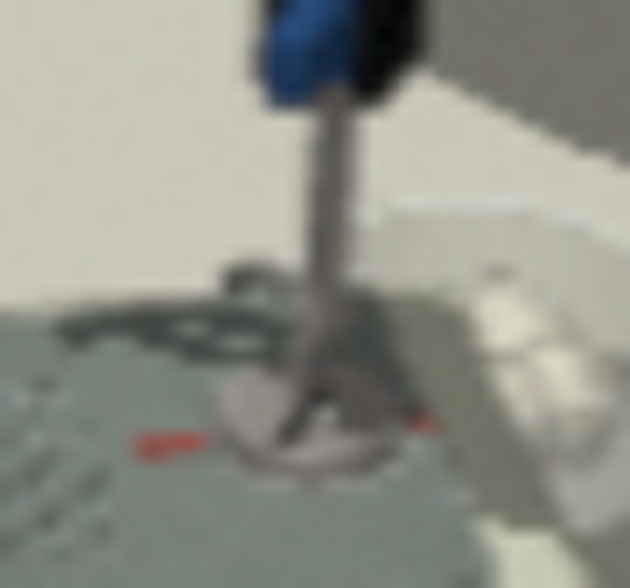

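The blade's lower edge is in line with the slot to within about 1 mm: its near corner is at px (365.5,213) and the near end of the slot at (364.7,216). I'll lower gently and watch the force.

Emit:
{"name": "drive_tool", "arguments": {"series": [[0,-0.004,0.02,0],[0,-0.004,0.04,0],[0,-0.004,0.055,0],[0,-0.004,0.065,0],[0,-0.004,0.075,0],[0,-0.004,0.075,0]]}}

```text
time_s: 10.28
tcp_pos: [0.4141, 0.2498, 0.2628]
ee_rot: [[0.889, -0.458, -0.0], [-0.458, -0.889, -0.0], [-0.0, 0.0, -1.0]]
wrist_force: [-0.4, 0.5, -1.8]
gripper_width: 0.134
```

Emit:
{"name": "drive_tool", "arguments": {"series": [[0,0,0.01,0],[0,0,0.02,0],[0,0,0.03,0],[0,0,0.03,0]]}}

```text
time_s: 10.78
tcp_pos: [0.4141, 0.2498, 0.2592]
ee_rot: [[0.889, -0.458, -0.0], [-0.458, -0.889, -0.0], [-0.0, 0.0, -1.0]]
wrist_force: [0.4, -0.0, -1.0]
gripper_width: 0.134
```

```bash
python3 - <<'E'
from h import *
from station import capture,telemetry
s=[capture("scene") for i in range(4)]
c=dict(s[0]);c["color"]=np.mean([a["color"] for a in s],0).astype(np.uint8)
cv2.imwrite("pics/d3.png",crop(c,345,185,45,42,14))
x=telemetry.sense();print(x["tcp_pos"],x["wrist_force"],x["moment"],x["time_s"])
E
```

```text
[0.41414936 0.24982853 0.2592742 ] [ 0.10568456  0.6884516  -1.74830929] [-0.09889551  0.15377182  0.01730507] 10.975
```

View pics/d3.png

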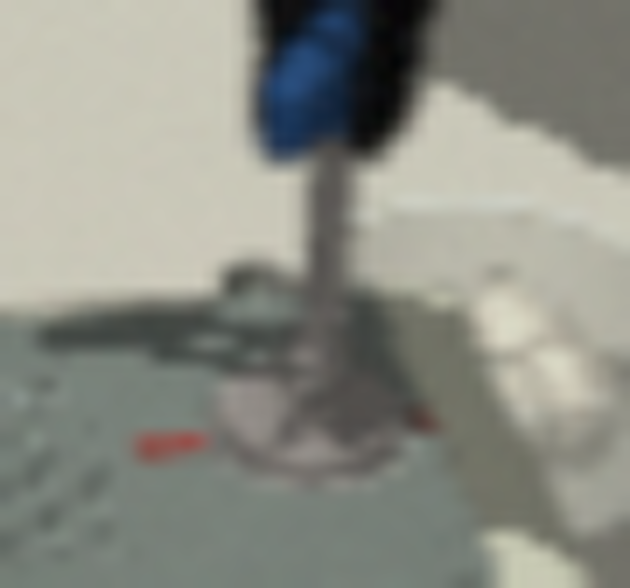

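The blade now sits in the slot with no side force. I'll turn clockwise about 1.0 rad, which allows for the play.

Emit:
{"name": "drive_tool", "arguments": {"series": [[0,0,0.004,0.03],[0,0,0.004,0.06],[0,0,0.004,0.09],[0,0,0.004,0.12],[0,0,0.004,0.15],[0,0,0.004,0.18],[0,0,0.004,0.21],[0,0,0.004,0.24],[0,0,0.004,0.27],[0,0,0.004,0.27]]}}

```text
time_s: 12.22
tcp_pos: [0.414, 0.2498, 0.2588]
ee_rot: [[0.528, -0.85, -0.0], [-0.85, -0.528, -0.0], [-0.0, 0.0, -1.0]]
wrist_force: [-0.1, 0.0, -1.1]
gripper_width: 0.132
```

Emit:
{"name": "drive_tool", "arguments": {"series": [[0,0,0,0.03],[0,0,0,0.06],[0,0,0,0.09],[0,0,0,0.12],[0,0,0,0.15],[0,0,0,0.18],[0,0,0,0.21],[0,0,0,0.23],[0,0,0,0.23]]}}

```text
time_s: 13.35
tcp_pos: [0.4141, 0.2499, 0.2588]
ee_rot: [[0.096, -0.995, -0.0], [-0.995, -0.096, 0.0], [-0.0, 0.0, -1.0]]
wrist_force: [-1.1, 0.3, -0.6]
gripper_width: 0.132
```

```bash
python3 - <<'E'
from h import *
from station import capture,telemetry
s=[capture("scene") for i in range(3)];t=capture("top")
c=dict(s[0]);c["color"]=np.mean([a["color"] for a in s],0).astype(np.uint8)
cv2.imwrite("pics/d4.png",np.hstack([crop(c,345,185,45,42,12),crop(t,150,210,20,42,12)]))
x=telemetry.sense();print(x["tcp_pos"],x["ee_rot"].round(3),x["wrist_force"],x["moment"],x["time_s"],x["gripper_width"])
E
```

```text
[0.41409503 0.24987475 0.25879838] [[ 0.096 -0.995 -0.   ]
 [-0.995 -0.096  0.   ]
 [-0.     0.    -1.   ]] [-0.73239469 -0.15731712 -1.41152427] [0.20937507 0.46375102 0.00985525] 13.55 0.13836797900350545
```

View pics/d4.png

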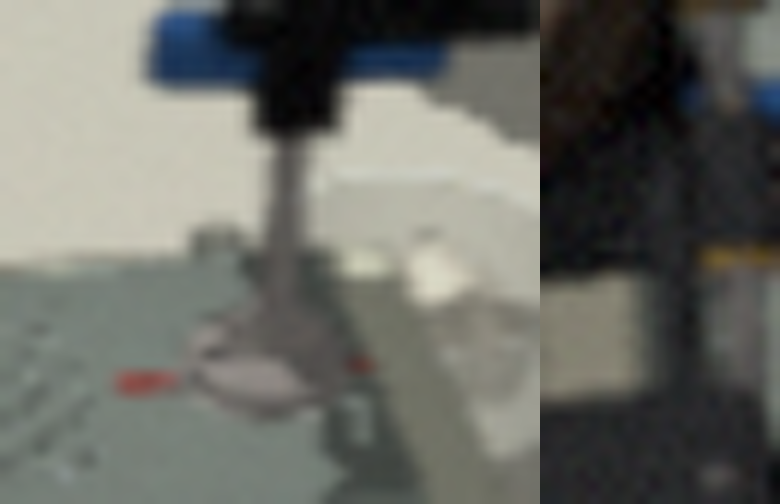

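The slot's left end (215,348) and the key are parallel to the red marks (147,383)–(360,365), so I'll press down now.

Emit:
{"name": "drive_tool", "arguments": {"series": [[0,0,0.01,0],[0,0,0.02,0],[0,0,0.03,0],[0,0,0.04,0],[0,0,0.05,0],[0,0,0.05,0],[0,0,0.05,0]]}}

```text
time_s: 14.42
tcp_pos: [0.4145, 0.2502, 0.254]
ee_rot: [[0.095, -0.995, 0.002], [-0.995, -0.095, 0.001], [-0.001, -0.002, -1.0]]
wrist_force: [-2.8, -0.3, 6.9]
gripper_width: 0.136
```

Emit:
{"name": "drive_tool", "arguments": {"series": [[0,0,0.01,0],[0,0,0.02,0],[0,0,0.02,0],[0,0,0.02,0]]}}

```text
time_s: 14.92
tcp_pos: [0.4153, 0.2504, 0.2536]
ee_rot: [[0.096, -0.995, 0.005], [-0.995, -0.096, 0.002], [-0.001, -0.005, -1.0]]
wrist_force: [-3.7, -1.1, 15.9]
gripper_width: 0.137
```

Emit:
{"name": "drive_tool", "arguments": {"series": [[0,0,0.01,0],[0,0,0.02,0],[0,0,0.02,0],[0,0,0.02,0]]}}

```text
time_s: 15.42
tcp_pos: [0.4165, 0.251, 0.2532]
ee_rot: [[0.097, -0.995, 0.008], [-0.995, -0.097, 0.004], [-0.003, -0.009, -1.0]]
wrist_force: [-4.3, -1.6, 21.9]
gripper_width: 0.135
```

Stiff contact at about 23 N. I'll check from images that the hatch actually dropped flush, using the shift of the red mark and the hatch edge against the first picture.

```bash
python3 - <<'E'
from h import *
from station import capture,telemetry
s=[capture("scene") for i in range(5)]
c=dict(s[0]);c["color"]=np.mean([a["color"] for a in s],0).astype(np.uint8);pickle.dump(c,open("s5.pkl","wb"))
a0=pickle.load(open("scene.pkl","rb"));a3=pickle.load(open("s3.pkl","rb"))
def red(c):
    b=c["color"][211:223,350:362].astype(float);w=np.clip(b[...,2]-b[...,:2].mean(-1)-20,0,None);v,u=np.mgrid[211:223,350:362]
    return (w*u).sum()/w.sum(),(w*v).sum()/w.sum()
for n,x in(("start",a0),("above",a3),("now",c)):print(n,red(x))
p=np.array([.4174,.2204,.111])
print("pred dv flush",proj(c,p-[0,0,.0042])[1]-proj(c,p)[1],"blocked",proj(c,p-[0,0,.0015])[1]-proj(c,p)[1])
cv2.imwrite("pics/d5.png",np.vstack([crop(a3,310,190,80,45,9),crop(c,310,190,80,45,9)])[:,:,:][:, :][::1])
im=cv2.imread("pics/d5.png");cv2.imwrite("pics/d5.png",cv2.resize(im,None,fx=.74,fy=.74))
x=telemetry.sense();print(x["tcp_pos"],x["wrist_force"],x["time_s"])
E
```

```text
start (np.float64(356.71337579617835), np.float64(216.2271762208068))
above (np.float64(356.7038626609442), np.float64(216.22961373390558))
now (np.float64(356.8952618453865), np.float64(217.11221945137157))
pred dv flush 1.1273878089616858 blocked 0.40303415955133914
[0.41652768 0.25097163 0.25319758] [-3.69401633 -1.34435277 21.88747861] 15.675
```

View pics/d5.png

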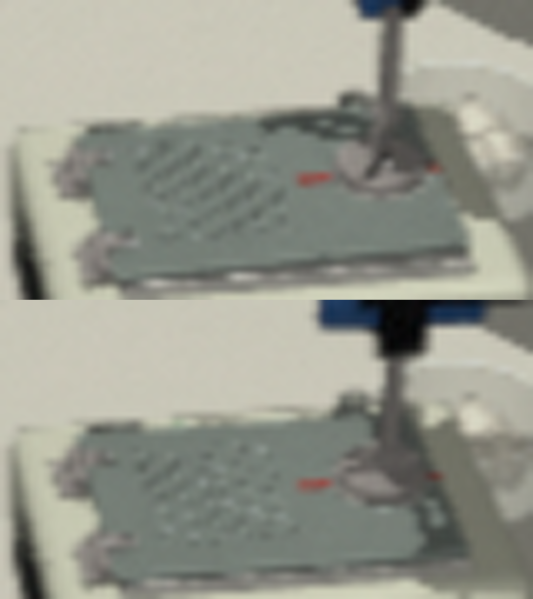

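```bash
python3 - <<'E'
from h import *
a3=pickle.load(open("s3.pkl","rb"));c=pickle.load(open("s5.pkl","rb"))
for u in(330,340,350,358):
    P=[cv2.cvtColor(x["color"],cv2.COLOR_BGR2GRAY)[215:240,u:u+6].mean(1).astype(int) for x in(a3,c)]
    print(u,*P,sep="\n")
pts={u:ray(c,u+3,226,.1)[:2] for u in(330,358)};print(pts)
# vent texture shift (gradient images)
for u,v in((318,205),(328,208),(336,212)):
    A,B=[cv2.Laplacian(cv2.GaussianBlur(cv2.cvtColor(x["color"],cv2.COLOR_BGR2GRAY),(0,0),1)[v-8:v+8,u-8:u+8].astype(np.float32),cv2.CV_32F) for x in(a3,c)]
    print(u,cv2.phaseCorrelate(A,B,cv2.createHanningWindow((16,16),cv2.CV_32F)))
E
```

```text
330
[113 116 120 119 118 124 124 120 122 124 119 124 123 122 123 127 110 148
 133 143 197 208 197 174 152]
[110 114 114 118 115 119 124 120 122 125 120 123 120 121 121 124 116 139
 130 143 196 206 196 173 150]
340
[120 114 116 116 115 116 117 119 118 116 117 122 123 123 127 105 116 127
 135 189 205 204 182 157 148]
[124 121 126 117 117 128 121 118 118 118 123 119 121 121 122 120 101 122
 134 188 204 202 180 155 148]
350
[123 122 120 122 118 120 126 121 121 124 125 124 126 128 105  99 130 134
 171 202 208 188 163 149 147]
[124 121 119 119 126 126 122 128 124 120 119 122 122 122 125  95 126 132
 170 200 206 186 163 148 145]
358
[127 112 111 122 127 126 126 125 125 125 124 124 127 109  97 139 130 144
 196 206 196 173 152 146 145]
[116 121 115 117 122 126 125 124 124 124 125 124 123 126 116 114 124 143
 194 205 195 173 150 145 144]
{330: array([0.45898541, 0.14473845]), 358: array([0.45728025, 0.22884831])}
318 ((-0.036824716243895494, 0.0907515017931253), 1.3332175381947309)
328 ((-0.4108752766491328, 0.011084410689432111), 0.7850301340222359)
336 ((1.3214872404920994, 0.7723987467340834), 0.8620478305965662)
```

```bash
python3 - <<'E'
from station import telemetry,order
x=telemetry.sense();print(x["tcp_pos"],x["wrist_force"],x["gripper_width"],x["time_s"]);print(order.finish_job())
E
```

```text
[0.41652768 0.25097163 0.25319758] [-3.69401633 -1.34435277 21.88747861] 0.13421282018106753 15.675
the job is handed in; nothing more can be done
None
```

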